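Slide the sample box into the reader dock

ROBOT

A 6-joint arm with a two-finger parallel gripper is mounted at the origin on the work surface. World frame = base frame: x ahead of the robot, y to its left, z up, the work surface at z = 0. Lengths are in m, angles in rad, forces in N, time in s.
With the tool pointing down it reaches from about 0.275 to 1 m from the base axis. Payload 8.4 kg.
Tool frame: the origin (TCP) lies midway between the tips of the shut fingers; the grasp point (between the pads) lies 19 mm behind it; y points along the fingers, z is the direction in which the jaws open and shut, and the axes are right-handed (so a half turn about y gives the same grasp; the last joint's range is limited). The gripper opens to 85 mm and grips with 20 to 120 N. Pads are 22 mm wide; open, the fingers measure 114 mm over their backs; the gripper's body (76 mm by 85 mm) begins 54 mm behind the grasp point. The pads swing forward as they close: fully open they stand 13 mm farther back than shut.
Start: joints at [1.217, 0.353, 1.633, -0, 1.155, -0.002], TCP at [0.215, 0.587, 0.231] pointing down, gripper open.
Joint ranges: [-2.63, 2.63], [-0.92, 2.1], [0.06, 2.66], [-1.3, 4.44], [0, 2.69], [-3.02, 3.02]. Speed limits (rad/s): [2.22, 2.22, 2.79, 3.14, 3.14, 3.14].

INTERFACE

Orientations are given as [roll, pitch, yaw] about the fixed x, y, z axes, in that order (R = Rz(yaw) Ry(pitch) Rx(roll)).
In Python, from rig import robot, camera gives the robot as it stands. The module is installed in compiled form; this text tells all that it offers.
- The arm moves only by the tool carry_out, never from a script. Its argument "targets" is a list of rows, each a list of 3 entries, a list of its own where there are three numbers: the shift along the tool's x, y, z each as a share of 0.15 m, from -1 to 1, then the turn, a rotation vector about the tool's x, y, z each as a share of 45 degrees, from -1 to 1, then the finger opening in mm, from 0 to 85.4. A call has 1 to 8 rows; each row is the pose to reach, as a shift and turn from the pose commanded when the call began, along the tool's axes at that moment; what a row does not reach only later rows make up. A row lasts 1/10 s, in which the tool goes at most 50 mm and 8.59 degrees, less where a joint would pass 70% of its speed; a pose out of reach is approached as far as the arm can. A call with a number of a shift or a turn outside -1 to 1 is refused whole. A call with a gripper value outside its range is refused whole. The fingers move at their own pace and stop on an object; "squeeze" is the grip in N (left out, the last holds). Time passes only in rows, so rows that repeat a pose let the fingers close. It gives the time, the measured TCP pose, the force and the opening at its end, in the units of the state.
- robot.observe(): the state, without advancing time (a new reading comes with each control period).
- camera(name): name is "side" or "top" or "wrist"; returns a dict with "frame" (400x640x3 uint8, red, green, blue), "fx", "fy", "cx", "cy" (pixels), "world_from_camera" (4x4, takes a point from camera to world coordinates); the wrist camera has in their place "hand_eye" (4x4, takes a point from camera to tool coordinates, whose origin is the TCP and whose axes are the tool frame's). Camera axes: x right, y down, z forward; pixel columns grow to the right and rows downward; lengths in m; the calibration is good to about 2 mm. A picture is of the moment at which its call begins: read the wrist's pose just before it. There is no depth.
- robot.close_job(): hands the job in, once; it reports no verdict.
The state is a dict: "clock": time; "q": joint angles; "qd": joint speeds; "joint_efforts": joint torques, N m; "tcp_pos": TCP position; "tcp_rot": TCP orientation; "contact_force": force on the tool from outside, world axes, zero at the start; "wrist_torque": the same for the moment, N m; "grip_width": finger opening in m.
Only numpy, scipy, OpenCV 4.12 (cv2) and the standard library are available. Lean on these libraries where they do the work, as an engineer would, in place of code of your own. Each camera call takes 0.05 s, during which the arm holds its last target. There are 200 camera calls.

TASK

Push the white sample box down the lane between the two low white guide rails until it stands against the stop at the reader, and leave it there. Neither the box nor the robot may touch either rail on the way, so line the box up with the lane before it goes in. Only push it along the bench with the fingers, never lift or tip it, and leave the vials and the dish beside the lane where they stand.

Things in the scene. Friction and masses are not known exactly. Their poses are not given: they have to be found in the camera images.
- box_mid (a point): Centre (25 mm above the bench) of the loose closed white plastic sample box, grey panel on its lid: 116 mm long (its x axis), 92 mm wide (y), 50 mm high, 0.25 to 0.5 kg. It stands on open bench 45 to 90 mm short of the lane's mouth, up to 40 mm to either side of the lane's centre line, turned up to 12 degrees; its x axis points roughly down the lane. It stops as soon as it is no longer pushed.
- dock: The fixed reader dock. Origin: centre of the lane's mouth, at bench height; x points down the lane (to the robot's left, within 9 degrees), y across it towards the robot, z up. The lane is bare bench, 112 mm wide between the rails (a straight, centred box has 10 mm to spare on each side) and 190 mm long from mouth to stop. With the box home, its centre is at x = 132 mm, y about 0.
- stop (a point): Middle of the stop's flat face at bench height, at dock x = 190 mm, same axes as the dock. The stop is a fixed steel plate 36 mm high across the end of the lane; the white reader housing, 66 mm high and 136 mm wide, stands right behind it, dock x = 202 to 287 mm.
- rail_near: Fixed white plastic guide rail on the robot's side of the lane: 190 mm long, 12 mm wide, 20 mm high, from dock x = 0 to 190 mm, dock y = +56 to +68 mm. Same origin and axes as the dock.
- rail_far: The same rail on the far side of the lane, dock y = -68 to -56 mm. Same origin and axes as the dock.
- vial_a: Loose capped glass vial, 23 mm across, 46 mm high, standing beside the far rail on its outer side. Origin at the centre of its underside. Not to be disturbed.
- vial_b: Another such vial, also beside the far rail, nearer the reader. Not to be disturbed.
- vial_c: Another such vial, beside the near rail on its outer side. Not to be disturbed.
- dish: Loose round pale dish, 60 mm across, 14 mm high, on the far side of the lane's mouth. Origin at the centre of its underside. Not to be disturbed.
- box: The same sample box; origin at the centre of its underside, same axes as box_mid.
Not all that is in view belongs to the job. What is shaped like the box but green or purple is not meant.

How it is judged:
By the outcome, as a careful person would: the job done as asked, in the order asked, and still so for the second after the job is handed in, with the robot touching nothing.
It also fails if it takes over 72 s, if anything falls off the work surface, if the arm or the gripper's body presses on something with over 40 N, if the wrist force passes 120 N, or if a joint passes its speed limit or range.

## Working session

There is one attempt and no reset: what is moved stays moved. The work goes in short steps, Python scripts to look and compute and a tool call to move; the robot and the scene stay as the last step left them, time stands still between calls to the robot, and variables do not carry over. Pictures are saved under pics/ and viewed, about 8 in all and at most 12, crops included, and the job is handed in when it is done.

Besides the shell and the picture viewer there is one more tool, called after "Emit:" as a command line: name --argument value ..., lists and objects as JSON in quotes. carry_out: Moves the arm, as the interface text tells. Its arguments: {"type":"object","properties":{"targets":{"type":"array"},"squeeze":{"type":"number"}},"required":["targets"]}

```bash
mkdir -p pics; ls
python3 - <<'E'
from rig import robot,camera
import cv2,numpy as np
s=robot.observe();print({k:np.round(v,3).tolist() for k,v in s.items()})
for n in("top","side"):
    c=camera(n);print(n,c["fx"],c["fy"],c["cx"],c["cy"],np.round(c["world_from_camera"],4).tolist())
    cv2.imwrite(f"pics/{n}0.png",c["frame"][:,:,::-1]);
E
```

```text
pics
{'clock': 0.0, 'q': [1.217, 0.354, 1.634, 0.0, 1.155, -0.002], 'qd': [0.001, 0.002, -0.001, 0.001, 0.001, -0.001], 'joint_efforts': [0.001, -60.524, -34.208, -0.0, 0.009, 0.0], 'tcp_pos': [0.215, 0.586, 0.231], 'tcp_rot': [-1.572, 0.0, -0.352], 'contact_force': [-0.193, 0.028, 0.221], 'wrist_torque': [0.005, 0.001, -0.001], 'grip_width': 0.086}
top 414.5197403599868 414.5197403599868 319.35880187977057 202.07975556126112 [[0.0168, -0.9951, 0.0971, 0.4886], [-0.9995, -0.0143, 0.0265, -0.0262], [-0.025, -0.0975, -0.9949, 0.8257], [0.0, 0.0, 0.0, 1.0]]
side 437.1934247348667 437.1934247348667 322.9129273747977 193.52266778760324 [[-0.9595, -0.175, 0.2209, 0.383], [-0.2818, 0.5958, -0.7521, 0.6237], [0.0, -0.7838, -0.621, 0.5532], [0.0, 0.0, 0.0, 1.0]]
```

View pics/top0.png

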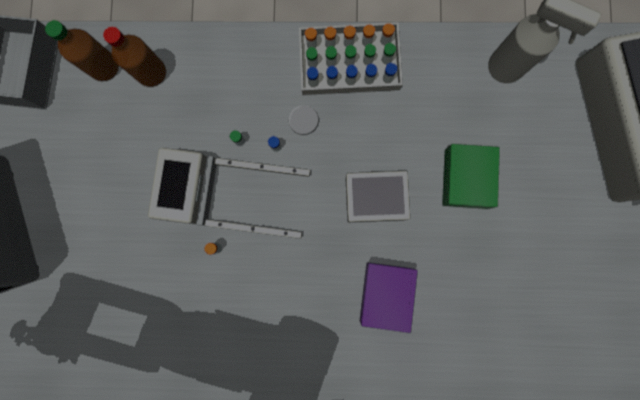

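View pics/side0.png

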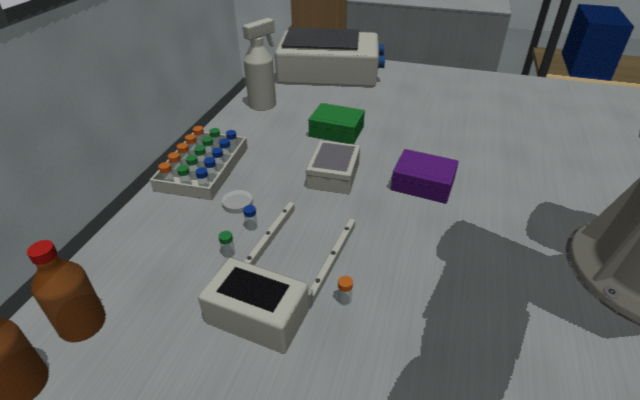

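The white box with the grey lid panel is at top (378,196) and side (334,165). Things that could be mistaken for it are the green box (472,176), the purple box (390,298), the white reader housing (177,186) and the vial rack (350,58). The lane rails run from about (310,172) and (301,235) at the mouth to the stop near (208,190). I'll check the choice in a close crop with the measured outlines drawn on.

```bash
cat > h.py <<'E'
from rig import robot,camera
import cv2,numpy as np
def cast(c,uv,z):
    uv=np.atleast_2d(uv).astype(float);M=c["world_from_camera"]
    d=np.c_[(uv[:,0]-c["cx"])/c["fx"],(uv[:,1]-c["cy"])/c["fy"],np.ones(len(uv))]@M[:3,:3].T
    return M[:3,3]+d*((z-M[2,3])/d[:,2])[:,None]
def blobs(c,roi,thr,amin):
    f=c["frame"];x0,y0,x1,y1=roi
    g=f.min(2).astype(np.uint8);sat=f.max(2).astype(int)-f.min(2)
    m=np.zeros(g.shape,np.uint8);m[y0:y1,x0:x1]=((g>thr)&(sat<40))[y0:y1,x0:x1]
    cs,_=cv2.findContours(m,cv2.RETR_EXTERNAL,cv2.CHAIN_APPROX_NONE)
    return sorted([k for k in cs if cv2.contourArea(k)>amin],key=cv2.contourArea,reverse=True)
E
python3 - <<'E'
from h import *
c=camera("top");f=c["frame"]
print("bench",f[260,330],"box rim",f[174,378],f[196,348],"rail",f[167,260],f[229,250])
im=f[:,:,::-1].copy()
for thr in(130,150,170):
  for k in blobs(c,(200,150,430,250),thr,60):
    r=cv2.minAreaRect(k);print(thr,cv2.contourArea(k),np.round(cv2.boxPoints(r),1).tolist(),np.round(r[1],1))
crop=cv2.resize(im[110:260,140:420],None,fx=2.8,fy=2.8,interpolation=cv2.INTER_CUBIC)
cv2.imwrite("pics/crop1.png",crop)
E
```

```text
bench [109 112 112] box rim [132 133 134] [127 127 125] rail [84 85 85] [115 116 117]
```

View pics/crop1.png

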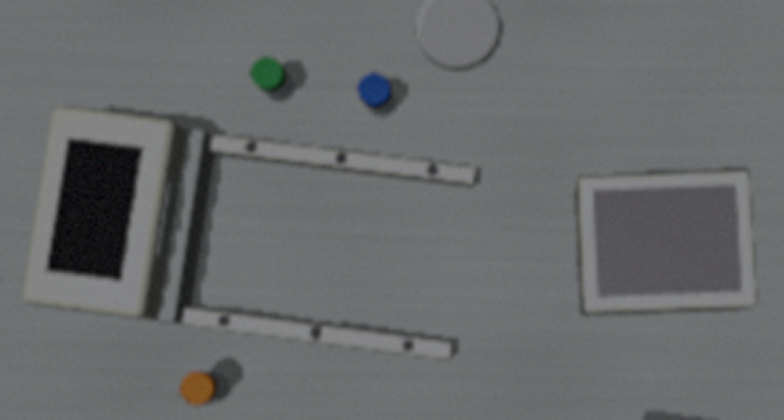

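The crop confirms it: a white box with a grey lid panel at top pixel (378,196), the rails with three screws each, and the blue vial, green vial, dish and orange vial beside the lane.

```bash
cat >> h.py <<'E'
def rects(c,roi,thr,amin):
    x0,y0,x1,y1=roi;g=c["frame"].min(2)
    b=cv2.medianBlur(g,81).astype(float);r=g/b
    m=np.zeros(g.shape,np.uint8);m[y0:y1,x0:x1]=(r>thr)[y0:y1,x0:x1]
    cs,_=cv2.findContours(m,cv2.RETR_EXTERNAL,cv2.CHAIN_APPROX_NONE)
    return [k[:,0,:] for k in cs if len(k)>20 and cv2.contourArea(k)>amin]
def fit(P): # min-area rect of metric points -> centre, (long,short), angle of the long side
    (x,y),(a,b),t=cv2.minAreaRect((P[:,:2]*1000).astype(np.float32))
    if a<b:a,b,t=b,a,t+90
    return np.round([x,y,a,b,(t+90)%180-90 if False else t%180],1)
E
python3 - <<'E'
from h import *
c=camera("top")
for n,roi,z,amin in(("box",(335,160,420,232),.05,1500),("far",(215,150,315,180),.02,150),("near",(205,215,308,242),.02,150)):
  for thr in(1.15,1.25,1.35):
    for k in rects(c,roi,thr,amin):print(n,thr,fit(cast(c,k,z)),k.min(0),k.max(0))
f=c["frame"].astype(int);m=np.zeros(f.shape[:2],np.uint8)
m[165:230,340:415]=((f[...,0]-f[...,1])>2)[165:230,340:415]
m=cv2.morphologyEx(m,cv2.MORPH_OPEN,np.ones((5,5)))
k=max(cv2.findContours(m,0,1)[0],key=cv2.contourArea)[:,0,:];print("panel",fit(cast(c,k,.05)))
E
```

```text
box 1.15 [ 577.8 -114.7  110.7   87.1   93. ] [348 172] [408 219]Traceback (most recent call last):
  File "<stdin>", line 9, in <module>
ValueError: max() iterable argument is empty
```

Run:
```python
from h import *
c=camera("top");g=c["frame"].min(2)
S=4;G=cv2.resize(g,None,fx=S,fy=S,interpolation=cv2.INTER_CUBIC)
def meas(n,roi,z,thr=None):
    x0,y0,x1,y1=[S*v for v in roi];R=G[y0:y1,x0:x1]
    t,m=cv2.threshold(R,thr or 0,255,cv2.THRESH_BINARY+(0 if thr else cv2.THRESH_OTSU))
    if n!="panel":m=cv2.morphologyEx(m,cv2.MORPH_CLOSE,np.ones((9,9)))
    k=max(cv2.findContours(m,0,1)[0],key=cv2.contourArea)[:,0,:]
    px=(k+[x0,y0]+.5)/S-.5
    print(n,t,fit(cast(c,px,z)),np.round([px.min(0),px.max(0)],1).tolist())
    r=cv2.boxPoints(cv2.minAreaRect(cast(c,px,z)[:,:2].astype(np.float32)*1000));print(np.round(r,1).tolist())
for t in(None,):
    meas("box",(335,160,420,232),.05,t)
    meas("far",(218,152,318,182),.02,t);meas("near",(208,215,308,242),.02,t)
meas("box",(335,160,420,232),.05,122)
```

```text
box 98.0 [ 578.8 -113.9  159.9  135.9   90.8] [[334.6, 159.6], [419.4, 231.4]]
[[509.79998779296875, -34.900001525878906], [511.8999938964844, -194.8000030517578], [647.7999877929688, -193.0], [645.7000122070312, -33.099998474121094]]
far 99.0 [636.6  99.7 198.8  59.8  90.8] [[217.6, 151.6], [317.4, 181.4]]
[[605.4000244140625, 198.6999969482422], [608.0, -0.10000000149011612], [667.7999877929688, 0.699999988079071], [665.2000122070312, 199.5]]
near 95.0 [514.9 115.5 195.7  52.2  91. ] [[207.6, 214.6], [307.4, 241.4]]
[[487.1000061035156, 212.89999389648438], [490.3999938964844, 17.299999237060547], [542.5999755859375, 18.100000381469727], [539.2999877929688, 213.8000030517578]]
box 122.0 [ 578.  -114.7  112.3   87.8   93.1] [[347.1, 171.6], [408.6, 219.9]]
[[531.2000122070312, -61.099998474121094], [537.2999877929688, -173.1999969482422], [624.9000244140625, -168.39999389648438], [618.7999877929688, -56.29999923706055]]
```

```bash
cat >> h.py <<'E'
S=4
def meas(c,n,roi,z,thr):
    G=cv2.resize(c["frame"].min(2),None,fx=S,fy=S,interpolation=cv2.INTER_CUBIC)
    x0,y0,x1,y1=[S*v for v in roi]
    m=(G[y0:y1,x0:x1]>thr).astype(np.uint8)
    m=cv2.morphologyEx(m,cv2.MORPH_OPEN,np.ones((5,5)))
    k=max(cv2.findContours(m,0,1)[0],key=cv2.contourArea)[:,0,:]
    px=(k+[x0,y0]+.5)/S-.5;P=cast(c,px,z);r=fit(P)
    print(n,thr,r,np.round([px.min(0),px.max(0)],1).tolist());return r
E
python3 - <<'E'
from h import *
c=camera("top")
for t in(114,118):meas(c,"box",(335,160,420,232),.05,t)
for t in(112,120,130):
    meas(c,"far",(218,152,318,182),.02,t);meas(c,"near",(208,215,308,242),.02,t)
E
```

```text
box 114 [ 578.1 -115.   113.9   89.2   93.1] [[346.9, 171.4], [409.1, 220.4]]
box 118 [ 578.  -114.8  113.2   88.3   93. ] [[347.1, 171.6], [408.9, 220.1]]
far 112 [633.4  78.5  57.3  11.7  84.8] [[263.4, 164.4], [291.9, 172.4]]
near 112 [509.   92.8  57.5  11.9  83.9] [[254.1, 226.6], [283.1, 235.4]]
far 120 [633.1  79.   55.6   8.8  83.4] [[263.9, 164.9], [291.6, 171.9]]
near 120 [509.3  92.7  56.   10.   84. ] [[254.6, 226.9], [282.9, 234.6]]
far 130 [640.1 143.2  52.6   6.2  83.5] [[232.4, 161.4], [258.4, 166.9]]
near 130 [516.8 153.2  42.4   6.1  82.8] [[227.4, 224.1], [248.6, 228.9]]
```

```bash
sed -i 's/    k=max(cv2.findContours(m,0,1)\[0\],key=cv2.contourArea)\[:,0,:\]\n//' h.py
python3 - <<'E'
s=open('h.py').read()
i=s.rindex("    k=max(")
j=s.index("\n",i)
s=s[:i]+"    k=np.vstack([q[:,0,:] for q in cv2.findContours(m,0,1)[0] if cv2.contourArea(q)>S*S*amin])"+s[j:]
s=s.replace("meas(c,n,roi,z,thr)","meas(c,n,roi,z,thr,amin=20)")
open('h.py','w').write(s)
import sys;sys.path.insert(0,'.')
from h import *
c=camera("top")
for t in(110,115,122):
    a=meas(c,"far",(216,152,318,182),.02,t);b=meas(c,"near",(204,215,308,242),.02,t)
    print("sep",a[:2]-b[:2])
E
```

```text
far 110 [637.5 110.2 186.4  12.3  83.5] [[215.6, 158.4], [308.6, 174.4]]
near 110 [518.4 117.8 199.9  44.7  90.9] [[205.4, 214.6], [307.4, 237.6]]
sep [119.1  -7.6]
far 115 [637.  110.4 185.8  10.4  83.5] [[215.6, 158.6], [308.4, 174.1]]
near 115 [512.8 124.7 186.8  11.   83.5] [[205.6, 220.4], [299.9, 237.1]]
sep [124.2 -14.3]
far 122 [636.8 110.4 184.9   8.6  83.5] [[215.9, 159.1], [308.1, 173.9]]
near 122 [513.  124.6 186.    9.4  83.6] [[205.9, 220.9], [299.9, 236.6]]
sep [123.8 -14.2]
```

The lane axis points at 83.5° and its mouth is at about (564,23) mm. In dock axes the box centre is at about (-136,-29) mm, turned +9.5°. The plan is to shove the box sideways with both open fingers parallel to the lane, which squares and centres it. After that I'll push from behind with two fingers across the lane.

```bash
cat >> h.py <<'E'
from scipy.spatial.transform import Rotation as Ro
A=np.radians(83.5);O=np.array([.5641,.0231]);D=np.array([[np.cos(A),-np.sin(A)],[np.sin(A),np.cos(A)]])
def todock(p):return (np.atleast_2d(p)[:,:2]-O)@D*1000
def plan(xd,yd,z,head):  # dock mm, m, heading of tool x relative to the dock x (deg)
    s=robot.observe();R=Ro.from_euler("xyz",s["tcp_rot"]);p=np.array(s["tcp_pos"])
    t=np.r_[O+D@np.array([xd,yd])/1000,z]
    h=A+np.radians(head);x=np.array([np.cos(h),np.sin(h),0]);y=np.array([0,0,-1.])
    T=Ro.from_matrix(np.c_[x,y,np.cross(x,y)])
    print("now dock",todock(p).round(1),p.round(4),"t",s["clock"],"F",np.round(s["contact_force"],1))
    print("shift",(R.inv().apply(t-p)/.15).round(3),"turn",((R.inv()*T).as_rotvec()/np.radians(45)).round(3))
E
python3 - <<'E'
from h import *
c=camera("top")
print("green L edge",todock(cast(c,[[446,145],[445,205]],.05)),"dish",todock(cast(c,[304,120],.014)))
print("vials",todock(cast(c,[[236,136],[274,143],[211,249]],.046)))
print("top start",todock([robot.observe()["tcp_pos"]]))
plan(-137,-117,.12,-90)
E
```

```text
green L edge [[-251.96781257 -141.55946413]
 [-261.59509866  -27.88267948]] dish [[  25.13345068 -167.1527657 ]]
vials [[ 148.10336428 -110.36363724]
 [  73.14671246 -105.84348622]
 [ 162.59716395  110.1892516 ]]
top start [[520.45452961 410.32389783]]
now dock [[520.5 410.3]] [0.2153 0.5867 0.2312] t 0.4 F [-0.9  0.8 -0.8]
shift [ 4.451  0.742 -3.429] turn [ 0.    -0.303 -0.   ]
```

Emit:
carry_out --targets '[[[0.9,0,-0.7],[0,-0.303,0],70],[[0.9,0,-0.7],[0,-0.303,0],70],[[0.9,0,-0.7],[0,-0.303,0],70],[[0.9,0,-0.7],[0,-0.303,0],70],[[0.9,0,-0.7],[0,-0.303,0],70]]' --squeeze 20

```text
clock: 0.9
tcp_pos: [0.3072, 0.4394, 0.2315]
tcp_rot: [-1.571, -0.0, -0.117]
contact_force: [-0.0, 0.5, 0.0]
grip_width: 0.0699
```

```bash
python3 -c "
from h import *
plan(-137,-117,.12,-90)"
```

```text
now dock [[384.5 302.4]] [0.3072 0.4394 0.2315] t 0.9 F [-0.   0.5  0. ]
shift [ 2.807  0.746 -3.467] turn [ 0.001 -0.004  0.   ]
```

Emit:
carry_out --targets '[[[0.8,0,-0.9],[0,0,0],70],[[0.8,0,-0.9],[0,0,0],70],[[0.8,0,-0.9],[0,0,0],70],[[0.8,0,-0.9],[0,0,0],70],[[0.8,0,-0.9],[0,0,0],70]]'

```text
clock: 1.4
tcp_pos: [0.4115, 0.2923, 0.2315]
tcp_rot: [-1.571, -0.001, -0.117]
contact_force: [0.1, -0.8, -0.1]
grip_width: 0.0702
```

Emit:
carry_out --targets '[[[0.8,0,-0.9],[0,0,0],70],[[0.8,0,-0.9],[0,0,0],70],[[0.8,0,-0.9],[0,0,0],70],[[0.8,0,-0.9],[0,0,0],70],[[0.8,0,-0.9],[0,0,0],70]]'

```text
clock: 1.9
tcp_pos: [0.5158, 0.1449, 0.2313]
tcp_rot: [-1.571, -0.001, -0.116]
contact_force: [-0.2, 1.5, 0.3]
grip_width: 0.0697
```

Emit:
carry_out --targets '[[[0.8,0,-0.9],[0,0,0],70],[[0.8,0,-0.9],[0,0,0],70],[[0.8,0,-0.9],[0,0,0],70],[[0.8,0,-0.9],[0,0,0],70],[[0.8,0,-0.9],[0,0,0],70],[[0.8,0,-0.9],[0,0,0],70]]'

```text
clock: 2.5
tcp_pos: [0.6175, -0.0002, 0.2308]
tcp_rot: [-1.57, 0.001, -0.114]
contact_force: [-1.5, -0.1, -0.4]
grip_width: 0.07
```

```bash
python3 -c "
from h import *
plan(-137,-117,.12,-90)"
```

```text
now dock [[-17.1 -55.7]] [ 6.175e-01 -2.000e-04  2.308e-01] t 2.5 F [-1.5 -0.1 -0.4]
shift [ 0.41   0.738 -0.8  ] turn [-0.001 -0.001 -0.001]
```

Emit:
carry_out --targets '[[[0.41,0,-0.8],[0,0,0],70],[[0.41,0,-0.8],[0,0,0],70],[[0.41,0,-0.8],[0,0,0],70],[[0.41,0.735,-0.8],[0,0,0],70],[[0.41,0.735,-0.8],[0,0,0],70],[[0.41,0.735,-0.8],[0,0,0],70],[[0.41,0.735,-0.8],[0,0,0],70]]'

```text
clock: 3.2
tcp_pos: [0.6638, -0.1256, 0.1196]
tcp_rot: [-1.57, 0.004, -0.112]
contact_force: [0.5, -0.2, 0.4]
grip_width: 0.0695
```

```bash
python3 -c "
from h import *
plan(-137,-117,.010,-90)
c=camera('wrist');cv2.imwrite('pics/w1.png',c['frame'][:,:,::-1])"
```

```text
now dock [[-136.5 -115.8]] [ 0.6638 -0.1256  0.1196] t 3.2 F [ 0.5 -0.2  0.4]
shift [ 0.011  0.731 -0.004] turn [-0.001  0.002 -0.005]
```

View pics/w1.png

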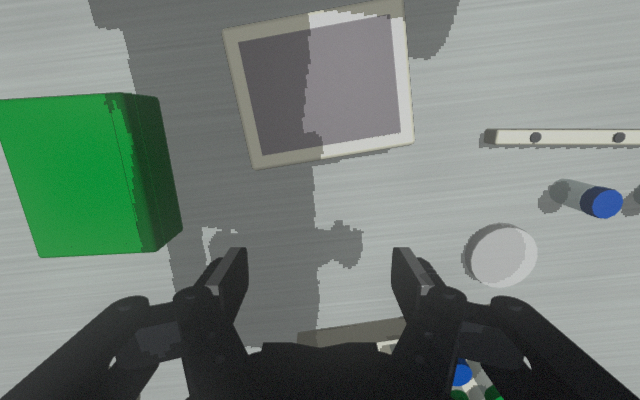

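The wrist view shows the box squarely in front of the fingers, with its rear corner at (255,168) nearest. The green box is to the left, the dish (500,255) and blue vial (600,200) are well to the right, and the rack lies behind at (350,335). I'll check the clearance to the rack before descending.

```bash
python3 -c "
from h import *
c=camera('top')
for z in(0,.04,.06):print(z,cast(c,[[302,91],[401,89],[312,74],[390,70]],z).round(3).tolist())
s=camera('side')
for z in(0,.03,.06):print(z,cast(s,[[209,205],[247,146],[201,173],[231,134]],z).round(3).tolist())
"
```

```text
0 [[0.798, 0.035, 0.0], [0.804, -0.167, 0.0], [0.835, 0.016, 0.0], [0.844, -0.145, 0.0]]
0.04 [[0.783, 0.032, 0.04], [0.789, -0.161, 0.04], [0.818, 0.014, 0.04], [0.827, -0.139, 0.04]]
0.06 [[0.776, 0.031, 0.06], [0.781, -0.157, 0.06], [0.81, 0.013, 0.06], [0.818, -0.136, 0.06]]
0 [[0.785, 0.052, 0.0], [0.803, -0.169, 0.0], [0.853, -0.04, 0.0], [0.863, -0.209, 0.0]]
0.03 [[0.763, 0.083, 0.03], [0.78, -0.126, 0.03], [0.828, -0.004, 0.03], [0.837, -0.164, 0.03]]
0.06 [[0.741, 0.114, 0.06], [0.757, -0.083, 0.06], [0.802, 0.032, 0.06], [0.811, -0.118, 0.06]]
```

Emit:
carry_out --targets '[[[0.01,0.25,0],[0,0,0],70],[[0.01,0.5,0],[0,0,0],70],[[0.01,0.65,0],[0,0,0],70],[[0.01,0.73,0],[0,0,0],70],[[0.01,0.73,0],[0,0,0],70]]'

```text
clock: 3.85
tcp_pos: [0.6669, -0.1278, 0.0119]
tcp_rot: [-1.571, -0.0, -0.114]
contact_force: [0.4, -0.7, 0.0]
grip_width: 0.0697
```

```bash
python3 -c "
from h import *
plan(-137,-57,.010,-90)"
```

```text
now dock [[-138.3 -119.2]] [ 0.6669 -0.1278  0.0119] t 3.85 F [ 0.4 -0.7  0. ]
shift [-0.415  0.012  0.009] turn [-0. -0.  0.]
```

Emit:
carry_out --targets '[[[-0.04,0.01,0],[0,0,0],70],[[-0.08,0.01,0],[0,0,0],70],[[-0.12,0.01,0],[0,0,0],70],[[-0.15,0.01,0],[0,0,0],70],[[-0.18,0.01,0],[0,0,0],70],[[-0.21,0.01,0],[0,0,0],70],[[-0.24,0.01,0],[0,0,0],70]]'

```text
clock: 4.55
tcp_pos: [0.6316, -0.1243, 0.0107]
tcp_rot: [-1.571, -0.002, -0.114]
contact_force: [3.3, -1.8, 1.2]
grip_width: 0.07
```

Emit:
carry_out --targets '[[[-0.03,0,0],[0,0,0],70],[[-0.06,0,0],[0,0,0],70],[[-0.09,0,0],[0,0,0],70],[[-0.12,0,0],[0,0,0],70],[[-0.14,0,0],[0,0,0],70],[[-0.15,0,0],[0,0,0],70],[[-0.15,0,0],[0,0,0],70]]'

```text
clock: 5.25
tcp_pos: [0.6082, -0.1212, 0.0101]
tcp_rot: [-1.571, 0.0, -0.114]
contact_force: [2.8, 0.0, 2.6]
grip_width: 0.0704
```

```bash
python3 -c "
from h import *
plan(-137,-57,.010,-90)
c=camera('top');cv2.imwrite('pics/t2.png',c['frame'][60:310,140:500,::-1].repeat(2,0).repeat(2,1))"
```

```text
now dock [[-138.4  -60.1]] [ 0.6082 -0.1212  0.0101] t 5.25 F [2.8 0.  2.6]
shift [-0.021  0.     0.009] turn [-0.    -0.001 -0.   ]
```

View pics/t2.png

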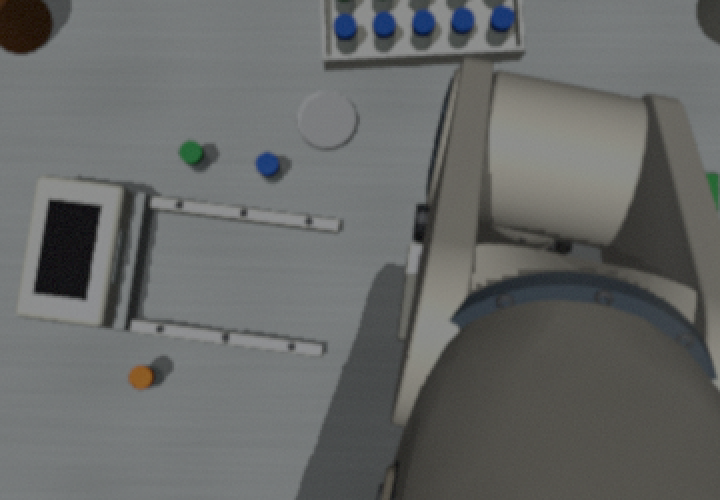

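The arm hides the box from the top camera, but the rails, vials and dish are undisturbed. I'll retreat, rise and measure with the wrist camera.

Emit:
carry_out --targets '[[[0.1,0,0],[0,0,0],70],[[0.2,0,0],[0,0,0],70],[[0.2,-0.3,0],[0,0,0],70],[[0.2,-0.7,0],[0,0,0],70],[[0.2,-1,0],[0,0,0],70],[[0.2,-1,0],[0,0,0],70],[[0.2,-1,0],[0,0,0],70]]'

```text
clock: 6.0
tcp_pos: [0.6381, -0.1248, 0.1611]
tcp_rot: [-1.571, -0.001, -0.114]
contact_force: [-0.5, -0.6, 0.2]
grip_width: 0.0702
```

```bash
cat >> h.py <<'E'
def wrist():
    s=robot.observe();c=camera("wrist");M=np.eye(4)
    M[:3,:3]=Ro.from_euler("xyz",s["tcp_rot"]).as_matrix();M[:3,3]=s["tcp_pos"]
    c["world_from_camera"]=M@c["hand_eye"];return c
E
python3 -c "
from h import *
c=wrist();cv2.imwrite('pics/w2.png',c['frame'][:,:,::-1])"
```

```text
(no output)
```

View pics/w2.png

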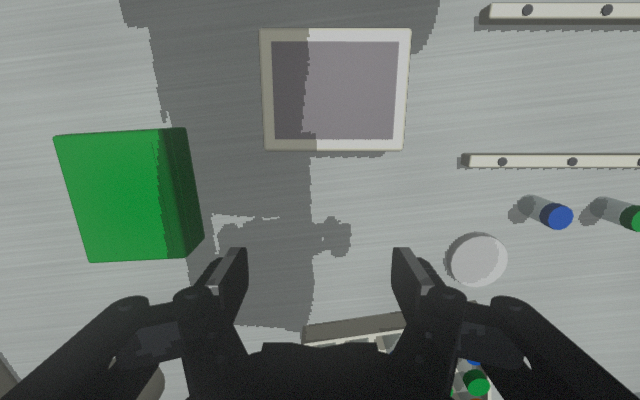

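The wrist view shows the box squared up, with lid corners at about (260,29), (411,30), (404,150) and (264,150). The far rail's end is near (462,161) and the near rail's end near (482,14). I'll refine these and measure.

```bash
python3 -c "
from h import *
c=wrist();g=c['frame'][:,:,::-1].copy();g=cv2.cvtColor(g,cv2.COLOR_BGR2GRAY)
def sub(p,w):return cv2.cornerSubPix(g,np.float32(p).reshape(-1,1,2),(w,w),(-1,-1),(3,30,.01))[:,0]
for nm,p in(('lid',[[260,29],[411,30],[404,150],[264,150]]),('panel',[[271,42],[400,42],[393,139],[274,139]])):
    q=sub(p,4);d=todock(cast(c,q,.05));print(nm,q.round(1).tolist(),d.round(1).tolist(),'c',d.mean(0).round(1),
     'ang',[np.degrees(np.arctan2(*(d[i]-d[j])[::-1])).round(2) for i,j in((1,0),(2,3))])
# rail edges: strongest row gradient per column
G=cv2.GaussianBlur(g,(3,3),0).astype(float)
for nm,r0,r1,k in(('far inner',148,158,1),('far outer',160,172,-1),('near inner',12,26,-1),):
    cols=np.arange(510,600,6);dy=k*np.gradient(G,axis=0)[r0:r1][:,cols]
    rows=r0+dy.argmax(0);d=todock(cast(c,np.c_[cols,rows],.02));pf=np.polyfit(d[:,0],d[:,1],1)
    print(nm,np.median(d[:,1]).round(1),'slope deg',np.degrees(pf[0]).round(2),'at x=0',pf[1].round(1),rows.tolist())
"
```

```text
lid [[258.6000061035156, 29.799999237060547], [410.6000061035156, 30.0], [401.20001220703125, 150.8000030517578], [264.3999938964844, 150.5]] [[-183.0, 41.7], [-70.6, 41.7], [-71.0, -46.9], [-183.0, -46.7]] c [-126.9   -2.5] ang [np.float64(-0.04), np.float64(-0.12)]
panel [[270.29998779296875, 42.599998474121094], [398.6000061035156, 42.70000076293945], [392.3999938964844, 140.6999969482422], [273.8999938964844, 140.60000610351562]] [[-174.7, 33.2], [-78.9, 33.2], [-78.8, -38.8], [-174.9, -38.7]] c [-126.8   -2.8] ang [np.float64(-0.03), np.float64(-0.04)]
far inner -55.8 slope deg 0.01 at x=0 -55.8 [157, 157, 157, 157, 157, 157, 157, 157, 157, 157, 157, 157, 157, 157, 157]
far outer -66.0 slope deg 1.8 at x=0 -67.4 [168, 168, 168, 168, 168, 168, 168, 168, 168, 168, 160, 160, 168, 168, 168]
near inner 57.1 slope deg 0.04 at x=0 57.1 [19, 19, 19, 19, 19, 19, 19, 19, 19, 19, 19, 19, 19, 19, 19]
```

```bash
python3 -c "
from h import *
c=wrist();g=c['frame'].mean(2)
for r in((146,174),(0,26)):print([(i,int(g[i,530:560].mean())) for i in range(*r)])
print('box col profile',[(i,int(g[i,330:360].mean())) for i in range(22,48,1)],[(i,int(g[i,330:360].mean())) for i in range(136,158,1)])
for rows in([153.5,167.5],[2,17]):print(todock(cast(c,[[545,r] for r in rows],.02)).round(1).tolist())
plan(-220,-2,.15,180)
"
```

```text
[(146, 160), (147, 161), (148, 162), (149, 163), (150, 164), (151, 165), (152, 166), (153, 165), (154, 163), (155, 137), (156, 109), (157, 104), (158, 170), (159, 189), (160, 192), (161, 192), (162, 192), (163, 191), (164, 191), (165, 191), (166, 191), (167, 191), (168, 191), (169, 167), (170, 110), (171, 133), (172, 160), (173, 166)]
[(0, 159), (1, 159), (2, 158), (3, 158), (4, 133), (5, 171), (6, 182), (7, 179), (8, 177), (9, 176), (10, 175), (11, 175), (12, 176), (13, 177), (14, 178), (15, 180), (16, 185), (17, 188), (18, 181), (19, 157), (20, 124), (21, 87), (22, 78), (23, 79), (24, 79), (25, 79)]
box col profile [(22, 104), (23, 104), (24, 105), (25, 105), (26, 105), (27, 105), (28, 106), (29, 106), (30, 162), (31, 181), (32, 188), (33, 191), (34, 191), (35, 191), (36, 191), (37, 191), (38, 191), (39, 191), (40, 191), (41, 191), (42, 191), (43, 179), (44, 141), (45, 132), (46, 132), (47, 131)] [(136, 128), (137, 128), (138, 129), (139, 128), (140, 128), (141, 128), (142, 165), (143, 189), (144, 193), (145, 193), (146, 192), (147, 192), (148, 193), (149, 192), (150, 193), (151, 186), (152, 165), (153, 134), (154, 113), (155, 109), (156, 110), (157, 111)]
[[68.6, -51.7], [71.2, -64.6]]
[[44.2, 69.9], [46.3, 59.1]]
now dock [[-138.4  -88.6]] [ 0.6364 -0.1244  0.1577] t 6.15 F [-0.3  0.5 -0. ]
shift [-0.577  0.053 -0.544] turn [ 0.004  2.    -0.005]
```

Emit:
carry_out --targets '[[[-0.1,0,-0.1],[0,0.18,0],50],[[-0.2,0,-0.2],[0,0.36,0],50],[[-0.3,0,-0.3],[0,0.54,0],50],[[-0.4,0,-0.4],[0,0.72,0],50],[[-0.5,0,-0.5],[0,0.9,0],50],[[-0.57,0,-0.51],[0,1,0],50],[[-0.57,0,-0.51],[0,1,0],50]]'

```text
clock: 6.85
tcp_pos: [0.542, -0.1909, 0.158]
tcp_rot: [-1.573, 0.004, -0.901]
contact_force: [-0.1, -1.1, 0.1]
grip_width: 0.0499
```

Emit:
carry_out --targets '[[[0,0,0],[0,0.18,0],50],[[0,0,0],[0,0.36,0],50],[[0,0,0],[0,0.54,0],50],[[0,0,0],[0,0.72,0],50],[[0,0,0],[0,0.9,0],50],[[0,0,0],[0,1,0],50],[[0,0,0],[0,1,0],50]]'

```text
clock: 7.55
tcp_pos: [0.5445, -0.1905, 0.1588]
tcp_rot: [-1.573, 0.001, -1.683]
contact_force: [-0.4, -0.6, 0.3]
grip_width: 0.05
```

```bash
python3 -c "
from h import *
plan(-216,-2.5,.010,180)"
```

```text
now dock [[-214.5   -4.8]] [ 0.5445 -0.1905  0.1588] t 7.55 F [-0.4 -0.6  0.3]
shift [ 0.011  0.992 -0.013] turn [ 0.002  0.002 -0.001]
```

Emit:
carry_out --targets '[[[0.011,0.25,-0.013],[0,0,0],50],[[0.011,0.5,-0.013],[0,0,0],50],[[0.011,0.75,-0.013],[0,0,0],50],[[0.011,0.9,-0.013],[0,0,0],50],[[0.011,0.99,-0.013],[0,0,0],50],[[0.011,0.99,-0.013],[0,0,0],50]]'

```text
clock: 8.15
tcp_pos: [0.5413, -0.1919, 0.0095]
tcp_rot: [-1.574, 0.001, -1.682]
contact_force: [0.6, -0.4, 0.1]
grip_width: 0.0504
```

```bash
python3 -c "
from h import *
plan(-196,-2.5,.010,180)
plan(-150,1,.010,180)"
```

```text
now dock [[-216.2   -1.7]] [ 0.5413 -0.1919  0.0095] t 8.15 F [ 0.6 -0.4  0.1]
shift [-0.134 -0.003  0.006] turn [ 0.005  0.003 -0.001]
now dock [[-216.2   -1.7]] [ 0.5413 -0.1919  0.0095] t 8.15 F [ 0.6 -0.4  0.1]
shift [-0.441 -0.003 -0.017] turn [ 0.005  0.003 -0.001]
```

Emit:
carry_out --targets '[[[-0.06,0,0],[0,0,0],50],[[-0.11,0,0],[0,0,0],50],[[-0.15,0,0],[0,0,0],50],[[-0.2,0,-0.005],[0,0,0],50],[[-0.25,0,-0.01],[0,0,0],50],[[-0.3,0,-0.015],[0,0,0],50],[[-0.35,0,-0.02],[0,0,0],50],[[-0.4,0,-0.025],[0,0,0],50]]'

```text
clock: 8.95
tcp_pos: [0.5468, -0.1326, 0.0128]
tcp_rot: [-1.568, -0.001, -1.684]
contact_force: [0.1, -6.1, 4.9]
grip_width: 0.0502
```

```bash
python3 -c "
from h import *
plan(-150,1,.010,180)
c=wrist();cv2.imwrite('pics/w3.png',c['frame'][:,:,::-1])
c=camera('side');cv2.imwrite('pics/s3.png',c['frame'][:,:,::-1])"
```

```text
now dock [[-156.7   -0.5]] [ 0.5468 -0.1326  0.0128] t 8.95 F [ 0.1 -6.1  4.9]
shift [-0.044  0.018 -0.01 ] turn [-0.004  0.     0.001]
```

View pics/w3.png

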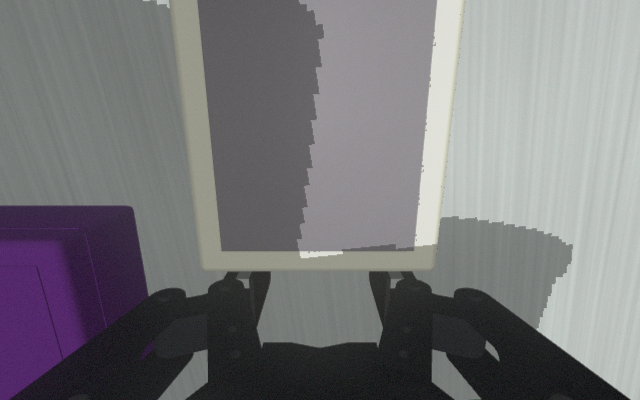

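The wrist view shows the fingers flat on the box's rear edge (row 270), with the purple box standing clear on the left. I'll back off, rise, and check the alignment with the lane before entering.

Emit:
carry_out --targets '[[[0.05,0,0],[0,0,0],50],[[0.13,0,0],[0,0,0],50],[[0.13,-0.3,0],[0,0,0],50],[[0.13,-0.6,0],[0,0,0],50],[[0.13,-0.9,0],[0,0,0],50],[[0.13,-1,0],[0,0,0],50],[[0.13,-1,0],[0,0,0],50],[[0.13,-1,0],[0,0,0],50]]'

```text
clock: 9.85
tcp_pos: [0.5428, -0.1524, 0.161]
tcp_rot: [-1.571, 0.0, -1.685]
contact_force: [-0.6, 0.0, -0.8]
grip_width: 0.05
```

```bash
python3 -c "
from h import *
c=wrist();np.save('w4.npy',c['frame']);np.save('w4m.npy',c['world_from_camera']);cv2.imwrite('pics/w4.png',c['frame'][:,:,::-1]);plan(-150,1,.01,180)
t=camera('top');cv2.imwrite('pics/t4.png',t['frame'][:,:,::-1])
print(todock(cast(t,[[369,264],[417,267]],.05)))"
```

```text
now dock [[-176.6    1.8]] [ 0.5423 -0.1522  0.1602] t 9.9 F [-0.  -0.8  0.4]
shift [-0.177  1.002  0.007] turn [ 0.002 -0.001 -0.   ]
[[-134.32798205   98.89441821]
 [-222.37941547   92.7619684 ]]
```

View pics/w4.png

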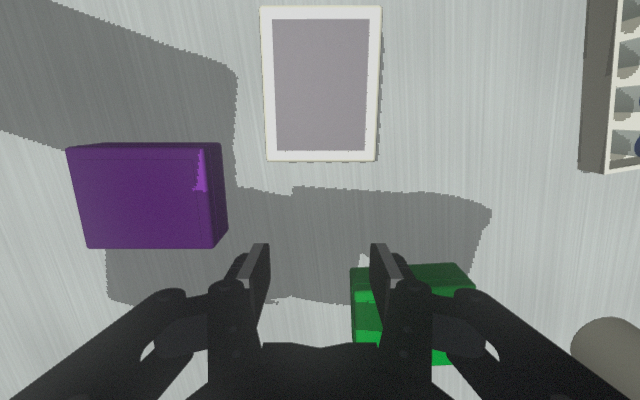

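The box is straight ahead in the wrist view, with lid corners at (260,7), (382,6), (377,161) and (266,160). The lane is out of frame, so I'll measure the box in dock coordinates, and also from the top view where it's visible.

```bash
python3 -c "
from h import *
c=wrist();g=cv2.cvtColor(c['frame'],cv2.COLOR_RGB2GRAY)
def sub(p,w):return cv2.cornerSubPix(g,np.float32(p).reshape(-1,1,2),(w,w),(-1,-1),(3,30,.01))[:,0]
for nm,p in(('lid',[[260,7],[382,6],[377,161],[266,160]]),('panel',[[273,20],[369,20],[367,151],[276,151]])):
    q=sub(p,4);d=todock(cast(c,q,.05));print(nm,q.round(1).tolist(),d.round(1).tolist(),'c',d.mean(0).round(1),
     'ang',[np.degrees(np.arctan2(*(d[i]-d[j])[::-1])).round(2) for i,j in((0,3),(1,2))])
"
```

```text
lid [[260.70001220703125, 6.300000190734863], [382.6000061035156, 7.300000190734863], [376.1000061035156, 161.0], [268.70001220703125, 161.1999969482422]] [[-30.0, 45.1], [-30.7, -43.6], [-142.5, -44.6], [-142.8, 44.4]] c [-86.5   0.3] ang [np.float64(0.34), np.float64(0.48)]
panel [[272.5, 18.899999618530273], [370.3999938964844, 18.799999237060547], [365.20001220703125, 150.6999969482422], [277.5, 150.6999969482422]] [[-38.1, 36.8], [-38.1, -35.1], [-134.1, -35.2], [-134.1, 36.7]] c [-86.1   0.8] ang [np.float64(0.02), np.float64(0.07)]
```

View pics/t4.png

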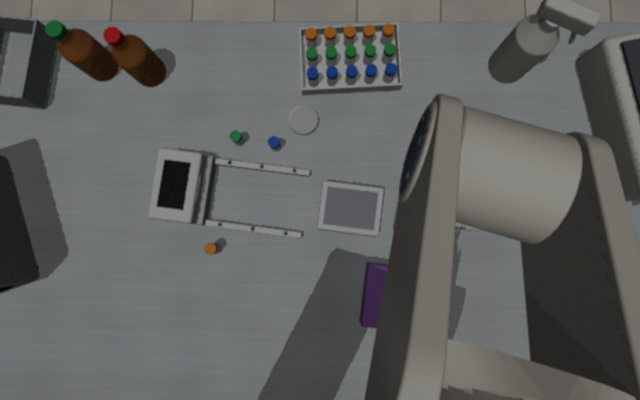

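The top view now shows the whole box at (351,209), just short of the rails and looking aligned. I'll measure the box and rails with this one camera.

```bash
python3 -c "
from h import *
c=camera('top')
for t in(114,118):
    r=meas(c,'box',(312,172,388,240),.05,t);print(todock([r[:2]/1000]).round(1),r[4]-83.5)
r=meas(c,'far',(216,152,314,182),.02,118);print(todock([r[:2]/1000]).round(1));r=meas(c,'near',(204,215,308,242),.02,118);print(todock([r[:2]/1000]).round(1))
"
```

```text
box 114 [555.2 -55.6 130.5  90.2  83.5] [[311.6, 180.6], [382.6, 235.4]]
[[-79.2  -0.1]] 0.0
box 118 [554.3 -63.  114.5  89.4  83.6] [[317.4, 180.9], [382.6, 235.1]]
[[-86.7  -0. ]] 0.09999999999999432
far 118 [637.1 110.4 186.   10.9  83.5] [[215.6, 158.6], [308.4, 174.4]]
[[ 95.  -62.6]]
near 118 [512.6 124.8 187.   11.5  83.6] [[205.4, 220.4], [299.9, 237.1]]
[[95.2 62.7]]
```

Top camera: box at dock (-86.7, 0.0), angle 0.1°, centred between the rails (±62.6). I'll descend and push straight.

Emit:
carry_out --targets '[[[0,0.25,0.007],[0,0,0],50],[[0,0.5,0.007],[0,0,0],50],[[0,0.75,0.007],[0,0,0],50],[[0,0.9,0.007],[0,0,0],50],[[0,1,0.007],[0,0,0],50],[[0,1,0.007],[0,0,0],50],[[0,1,0.007],[0,0,0],50]]'

```text
clock: 10.75
tcp_pos: [0.5447, -0.152, 0.0117]
tcp_rot: [-1.571, 0.0, -1.685]
contact_force: [0.5, -0.0, 0.4]
grip_width: 0.0503
```

```bash
python3 -c "
from h import *
plan(-110,0.5,.010,180)"
```

```text
now dock [[-176.2   -0.5]] [ 0.5447 -0.152   0.0117] t 10.75 F [ 0.5 -0.   0.4]
shift [-0.441  0.011 -0.007] turn [ 0. -0. -0.]
```

Emit:
carry_out --targets '[[[-0.06,0.01,-0.003],[0,0,0],50],[[-0.12,0.01,-0.003],[0,0,0],50],[[-0.18,0.01,-0.003],[0,0,0],50],[[-0.24,0.01,-0.003],[0,0,0],50],[[-0.3,0.01,-0.003],[0,0,0],50],[[-0.36,0.01,-0.003],[0,0,0],50],[[-0.42,0.01,-0.003],[0,0,0],50],[[-0.48,0.01,-0.003],[0,0,0],50]]'

```text
clock: 11.55
tcp_pos: [0.553, -0.08, 0.011]
tcp_rot: [-1.569, -0.001, -1.684]
contact_force: [-0.7, -5.6, 4.4]
grip_width: 0.0501
```

```bash
python3 -c "
from h import *
plan(0,0.5,.010,180)
c=camera('top')
for t in(114,118,122):
    r=meas(c,'box',(270,174,370,232),.05,t);print(todock([r[:2]/1000]).round(1),r[4]-83.5)
cv2.imwrite('pics/t5.png',c['frame'][100:300,140:460,::-1].repeat(2,0).repeat(2,1))"
```

```text
now dock [[-103.7   -0.7]] [ 0.553 -0.08   0.011] t 11.55 F [-0.7 -5.6  4.4]
shift [-0.692  0.006 -0.008] turn [-0.003  0.     0.001]
box 114 [564.   -6.1 189.9 106.4  92.2] [[269.6, 173.6], [369.4, 231.4]]
[[-29.   -3.2]] 8.700000000000003
box 118 [573.5  -3.5 208.   93.7 104.6] [[269.6, 173.6], [369.4, 231.4]]
[[-25.4 -12.4]] 21.099999999999994
box 122 [573.2  -3.6 208.2  92.5 104.8] [[269.6, 173.6], [369.4, 231.4]]
[[-25.5 -12.1]] 21.299999999999997
```

View pics/t5.png

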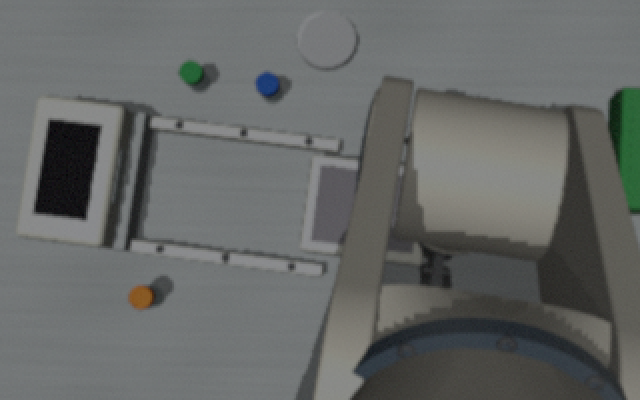

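The box front is just inside the mouth, with front lid corners at crop (314,155) and (302,250) and visible gaps to both rails. I'll convert those corners to dock coordinates and carry on.

```bash
python3 -c "
from h import *
c=camera('top');g=cv2.cvtColor(c['frame'],cv2.COLOR_RGB2GRAY)
q=cv2.cornerSubPix(g,np.float32([[297,177.5],[291,225]]).reshape(-1,1,2),(3,3),(-1,-1),(3,30,.01))[:,0]
print(q,todock(cast(c,q,.05)).round(1))"
```

```text
[[297.  177.5]
 [291.  225. ]] [[ 19.7 -44.4]
 [ 18.8  46.1]]
```

Emit:
carry_out --targets '[[[-0.06,0.01,0],[0,0,0],50],[[-0.12,0.01,0],[0,0,0],50],[[-0.18,0.01,0],[0,0,0],50],[[-0.24,0.01,0],[0,0,0],50],[[-0.3,0.01,0],[0,0,0],50],[[-0.36,0.01,0],[0,0,0],50],[[-0.42,0.01,0],[0,0,0],50],[[-0.48,0.01,0],[0,0,0],50]]'

```text
clock: 12.45
tcp_pos: [0.5604, -0.0087, 0.0088]
tcp_rot: [-1.57, -0.0, -1.684]
contact_force: [-0.7, -6.2, 3.8]
grip_width: 0.05
```

```bash
python3 -c "
from h import *
plan(62,0.5,.010,180)
c=camera('top');cv2.imwrite('pics/t6.png',cv2.resize(c['frame'][130:260,140:360,::-1],None,fx=3,fy=3,interpolation=2))"
```

```text
now dock [[-32.    0.1]] [ 0.5604 -0.0087  0.0088] t 12.45 F [-0.7 -6.2  3.8]
shift [-0.627 -0.008 -0.003] turn [-0.    -0.     0.001]
```

View pics/t6.png

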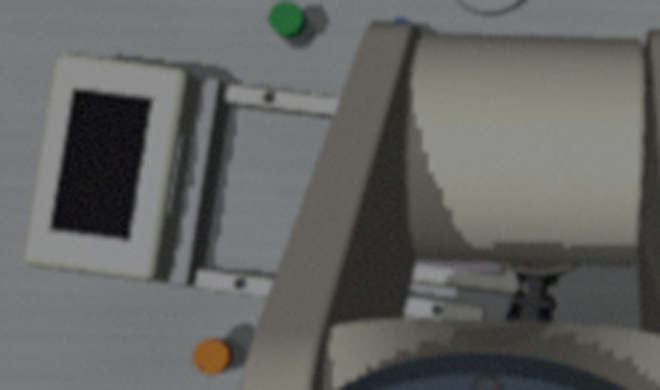

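The near gap is still visible at crop (450,292) and the lateral force is small, so I'll keep going.

Emit:
carry_out --targets '[[[-0.06,0,0],[0,0,0],50],[[-0.12,0,0],[0,0,0],50],[[-0.18,0,0],[0,0,0],50],[[-0.24,0,0],[0,0,0],50],[[-0.3,0,0],[0,0,0],50],[[-0.36,0,0],[0,0,0],50],[[-0.42,0,0],[0,0,0],50],[[-0.48,0,0],[0,0,0],50]]'

```text
clock: 13.3
tcp_pos: [0.5683, 0.0626, 0.0087]
tcp_rot: [-1.571, -0.001, -1.684]
contact_force: [-0.7, -6.2, 4.1]
grip_width: 0.0499
```

```bash
python3 -c "
from h import *
plan(62,0.5,.010,180)"
```

```text
now dock [[39.7  0.3]] [0.5683 0.0626 0.0087] t 13.3 F [-0.7 -6.2  4.1]
shift [-0.149 -0.009 -0.002] turn [ 0.    -0.     0.001]
```

Now a slow approach to the stop, in short calls while watching the force.

Emit:
carry_out --targets '[[[-0.03,-0.005,0],[0,0,0],50],[[-0.06,-0.005,0],[0,0,0],50],[[-0.08,-0.005,0],[0,0,0],50],[[-0.1,-0.005,0],[0,0,0],50],[[-0.115,-0.005,0],[0,0,0],50],[[-0.125,-0.005,0],[0,0,0],50],[[-0.13,-0.005,0],[0,0,0],50]]'

```text
clock: 14.0
tcp_pos: [0.5706, 0.0822, 0.0092]
tcp_rot: [-1.571, -0.0, -1.685]
contact_force: [0.7, -1.9, -0.9]
grip_width: 0.0501
```

Emit:
carry_out --targets '[[[-0.007,0,0],[0,0,0],50],[[-0.014,0,0],[0,0,0],50],[[-0.014,0,0],[0,0,0],50]]'

```text
clock: 14.3
tcp_pos: [0.5709, 0.0844, 0.0092]
tcp_rot: [-1.571, 0.0, -1.685]
contact_force: [-0.6, -1.4, 0.0]
grip_width: 0.0498
```

Emit:
carry_out --targets '[[[-0.007,0,0],[0,0,0],50],[[-0.014,0,0],[0,0,0],50],[[-0.014,0,0],[0,0,0],50]]'

```text
clock: 14.6
tcp_pos: [0.5712, 0.0864, 0.0093]
tcp_rot: [-1.571, 0.0, -1.685]
contact_force: [-0.8, -1.0, 0.3]
grip_width: 0.0498
```

Emit:
carry_out --targets '[[[-0.007,0,0],[0,0,0],50],[[-0.014,0,0],[0,0,0],50]]'

```text
clock: 14.8
tcp_pos: [0.5712, 0.0867, 0.0093]
tcp_rot: [-1.571, -0.002, -1.684]
contact_force: [-0.2, -19.2, 2.4]
grip_width: 0.0498
```

The force rose to 19 N and the motion stopped, so the box is against the stop. I'll back off straight along the lane, then rise and move clear to look.

Emit:
carry_out --targets '[[[0.05,0,0],[0,0,0],50],[[0.15,0,0],[0,0,0],50],[[0.2,0,0],[0,0,0],50],[[0.2,-0.2,0],[0,0,0],50],[[0.2,-0.5,0],[0,0,0],50],[[0.2,-0.8,0],[0,0,0],50],[[0.2,-1,0],[0,0,0],50],[[0.2,-1,0],[0,0,0],50]]'

```text
clock: 15.6
tcp_pos: [0.5709, 0.0584, 0.1641]
tcp_rot: [-1.563, 0.002, -1.685]
contact_force: [0.8, -0.6, 0.4]
grip_width: 0.0498
```

Emit:
carry_out --targets '[[[0.3,-0.2,0],[0,0,0],50],[[0.6,-0.2,0],[0,0,0],50],[[0.9,-0.2,0],[0,0,0],50],[[1,-0.2,0],[0,0,0],50],[[1,-0.2,0],[0,0,0],50],[[1,-0.2,0],[0,0,0],50]]'

```text
clock: 16.2
tcp_pos: [0.5506, -0.0902, 0.1886]
tcp_rot: [-1.572, 0.001, -1.686]
contact_force: [-0.0, 0.6, -0.1]
grip_width: 0.05
```

```bash
python3 -c "
from h import *
s=robot.observe();print(s['clock'],np.round(s['tcp_pos'],3),np.round(s['contact_force'],1))
c=camera('top');cv2.imwrite('pics/t7.png',cv2.resize(c['frame'][90:270,140:400,::-1],None,fx=3,fy=3,interpolation=2))
for t in(118,):
  for n,roi in(('far',(216,152,314,182)),('near',(204,215,308,242))):
    r=meas(c,n,roi,.02,t);print(todock([r[:2]/1000]).round(1))
  print('vials dish unchanged? diff', [int(np.abs(c['frame'][v-8:v+8,u-8:u+8].astype(int)-cv2.imread('pics/top0.png')[v-8:v+8,u-8:u+8,::-1]).mean()) for u,v in((236,136),(274,143),(211,249),(304,120))])"
```

```text
16.2 [ 0.551 -0.09   0.189] [-0.   0.6 -0.1]
far 118 [630.5 110.1 185.   48.   90.8] [[215.6, 157.4], [308.6, 181.4]]
[[ 94.  -56.1]]
near 118 [514.7 117.7 199.9  52.2  90.9] [[205.4, 214.6], [307.4, 241.4]]
[[88.4 59.8]]
vials dish unchanged? diff [6, 6, 7, 8]
```

View pics/t7.png

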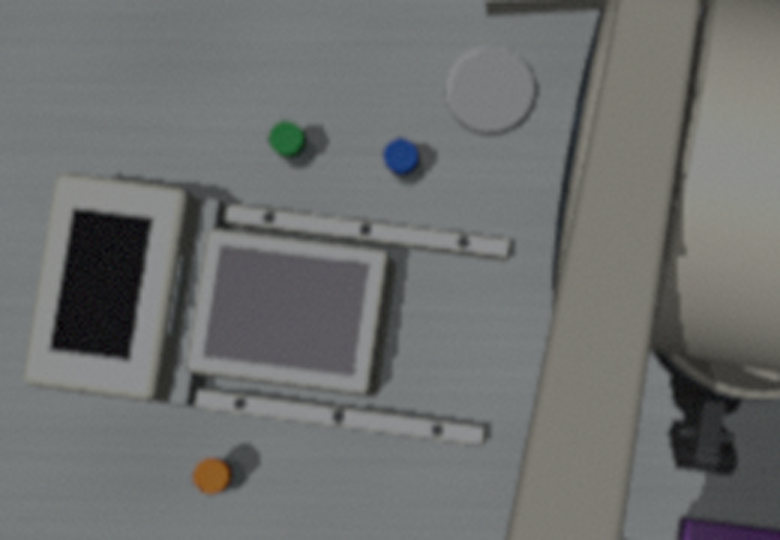

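The box stands between the rails against the stop, with lid corners at crop (205,228), (387,248), (371,392) and (190,375). The vials and dish are in their places. One numeric check, then I hand in.

```bash
python3 -c "
from h import *
c=camera('top');p=np.array([[205,228],[387,248],[371,392],[190,375]])/3+[140,90]-1/3
d=todock(cast(c,p,.05));print(d.round(1).tolist(),d.mean(0).round(1))
print(np.degrees(np.arctan2(*(d[0]-d[1])[::-1])),np.degrees(np.arctan2(*(d[3]-d[2])[::-1])))
w=d.mean(0)
if abs(w[0]-132)<3 and abs(w[1])<6: robot.close_job();print('closed')
"
```

```text
[[191.8, -45.6], [74.6, -47.4], [71.6, 44.2], [186.6, 48.3]] [ 1.311e+02 -1.000e-01]
0.9078423462188924 2.047089775032653
the job is handed in; nothing more can be done
closed
```

The white sample box is standing against the stop at the reader, between the rails, and I have handed the job in at about 16 s of the 72 s.

I first pushed the box sideways with the open fingers to square and centre it. Then I pushed it from behind, straight down the lane, with two fingers, until the force rose to 19 N at the stop. After that I backed off straight and lifted clear.

- **Before entering the lane:** the top camera put the box at dock y = 0.0 mm, turned 0.1°. The wrist camera agreed to within 1 mm.
- **At the end:** from lid corners read by eye in the top view, the box centre is at dock (131.1, -0.1) mm; home is (132, about 0). These readings also suggest a turn of 1 to 2°, which is about as fine as they can resolve, and the clearance to both rails is still visible.
- **Checks that failed:** the automatic measurement gave no usable result once the arm covered part of the box. The final recheck of the rails failed too, because the box edge ran into the rail mask.
- **Surroundings:** the vials and dish look unmoved. The side force during the pushes stayed below 1 N in the readings, with no sign of touching a rail.

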